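Reset a tripped press console with the stylus, then start the press

ROBOT

A 6-joint arm with a two-finger parallel gripper is mounted at the origin on the work surface. World frame = base frame: x ahead of the robot, y to its left, z up, the work surface at z = 0. Lengths are in m, angles in rad, forces in N, time in s.
With the tool pointing down it reaches from about 0.35 to 0.975 m from the base axis. Payload 4.9 kg.
Tool frame: the origin (TCP) lies at the very end of the fingers, on their centre line; the grasp point (between the pads) lies 19 mm behind it; z points along the fingers, y is the line along which they close (so a half turn about z gives the same grasp; the last joint's range is limited). The gripper opens to 85 mm and grips with 20 to 120 N. Pads are 22 mm wide; open, the fingers measure 114 mm over their backs; the gripper's body (76 mm by 85 mm) begins 54 mm behind the grasp point. The pads swing forward as they close: fully open they stand 13 mm farther back than shut.
Start: joints at [-1.241, 0.053, 1.613, -0, 1.476, -0.119], TCP at [0.271, -0.563, 0.231] pointing down, gripper open.
Joint ranges: [-3.01, 3.01], [-1.01, 2.22], [0.06, 2.58], [-1.02, 4.17], [0.09, 2.62], [-3.14, 3.14]. Speed limits (rad/s): [2.57, 2.57, 3.14, 3.14, 3.14, 3.14].

INTERFACE

Orientations are given as a unit quaternion [w, x, y, z].
In Python, from plant import manip gives the robot as it stands.
- The arm moves only by the shell command python3 -m pendant 'ROWS'. ROWS is JSON, a list of rows, each a list of 3 entries, a list of its own where there are three numbers: the opening, from 0 (shut) to 1 (fully open), then the shift along the tool's x, y, z in units of 12 cm (1.0 is 12 cm), then the turn about the tool's z in units of pi rad (1.0 is pi rad). In form: [[gripper, [dx, dy, dz], roll], ...]. A call has 1 to 10 rows; each row is the pose to reach, as a shift and turn from the pose commanded when the call began, along the tool's axes at that moment, turning the shorter way round; what a row does not reach only later rows make up. A row lasts 1/10 s, in which the tool goes at most 50 mm and 8.59 degrees, less where a joint would pass 70% of its speed; a pose out of reach is approached as far as the arm can. A call with a number of a shift or a turn outside -1 to 1 is refused whole. A call with a gripper value outside its range is refused whole. The fingers move at their own pace and stop on an object; the grip force is fixed at half the most. Time passes only in rows, so rows that repeat a pose let the fingers close. It gives the time, the measured TCP pose, the force, the opening and the grip force at its end, in the units of the state.
- manip.state(): the state, without advancing time (a new reading comes with each control period).
- manip.grab_frame(name): name is "side" or "top" or "wrist"; returns a dict with "img" (400x640x3 uint8, red, green, blue), "fx", "fy", "cx", "cy" (pixels), "eye" and "rotation" of the camera in the world; the wrist camera has in their place "tool_from_camera" (4x4, takes a point from camera to tool coordinates, whose origin is the TCP and whose axes are the flange's). Camera axes: x right, y down, z forward; pixel columns grow to the right and rows downward; lengths in m; the calibration is good to about 2 mm. A picture is of the moment at which its call begins: read the wrist's pose just before it. There is no depth.
- manip.job_done(): hands the job in; it is judged then, once.
The state is a dict: "time": time; "joint_pos": joint angles; "joint_vel": joint speeds; "joint_efforts": joint torques, N m; "tool_pos": TCP position; "tool_rot": TCP orientation; "contact_force": force on the tool from outside, world axes, zero at the start; "ft_torque": the same for the moment, N m; "gripper_width": opening from 0.0 (shut) to 1.0 (fully open); "grasp_force": force on a finger pad.
Only numpy, scipy, OpenCV 4.12 (cv2) and the standard library are available. Lean on these libraries where they do the work, as an engineer would, in place of code of your own. Each camera call takes 0.05 s, during which the arm holds its last target. There are 200 camera calls.

TASK

The bench press has tripped: take the stylus out of its wooden stand and, with its steel tip, push the small button at the bottom of the round recess in the console's sloping face fully in, holding it in for about a second. Put the stylus back upright in its stand, collar down on the wood, and let go of it; then push the round-capped start button fully down and release it. Do not press the button in the square recess or the square-capped one, and leave the other things on the bench where they are.

Things in the scene. Friction and masses are not known exactly. Their poses are not given: they have to be found in the camera images.
- stylus: Stylus, 150 mm long, 0.12 kg. Origin at the centre of its flat tip, z along it towards the handle. Round steel pin 8 mm thick, z 0 to 70 mm; round steel collar 34 mm across, z 70 to 76; dark wooden handle 20 x 20 mm square (sides along x and y), z 76 to 150. At the start it stands upright in the stand, tip down, collar resting on the stand's top, at any yaw.
- stand_hole0 (a point): Stylus stand: fixed light-wood block, 80 mm cube. This point is the centre of the bore's mouth in the middle of its top, 80 mm above the bench; z up. The bore is 18 mm wide, chamfered, 74 mm deep; with the collar down the stylus's tip hangs 70 mm below this point.
- panel: Grey control console fixed to the bench, 190 mm wide (y), 125 mm deep. Origin: centre of its underside. Its face (120 x 190 mm) slopes 35 degrees from level, from 45 mm high at the front (its -x) to 115 mm at the back (+x); the face's centre is 80 mm above the origin. Two recesses lie side by side in the face, a small dark window between them.
- reset_mouth (a point): Centre of the mouth of the round recess, in the plane of the face, on the console's +y side (45 mm from its middle), 86 mm above the bench. Its z points straight out of the face (35 degrees from vertical, leaning to the console's -x), x up the slope. The recess is 17 mm wide and straight along -z; the reset button's top lies 30 mm below this point.
- reset_top (a point): Centre of the top of the reset button, a steel disc 14 mm across at the bottom of the round recess; moves with the button; z points out of the face.
- reset (a joint): Travel of the reset button, m: 0 out, 0.005 fully in (about 5 N); springs back.
- setup_mouth (a point): Centre of the mouth of the square recess, 17 mm wide, at the same height on the console's -y side (45 mm from its middle). Same axes. The button in it must not be pressed.
- setup (a joint): Travel of the button in the square recess, m: 0 out, 0.005 in. Leave at 0.
- start_top (a point): Centre of the top of the start button, about 74 mm above the bench: a round black cap 40 mm across on a round housing 56 mm across, on a fixed grey box 80 x 80 x 50 mm; z up, pressed straight down.
- start (a joint): Travel of the start button, m: 0 up, 0.006 fully down (5 N); springs back.
- jog_top (a point): Centre of the top of the other push button, about 72 mm above the bench: a square black cap 38 x 38 mm on a square housing, on a grey box of the same kind. Must not be pressed.
- jog (a joint): Travel of the square-capped button, m: 0 up, 0.006 down. Leave at 0.
- can: Bystander: steel can 68 mm across, 90 mm high; origin at the centre of its underside.
- driver: Bystander: screwdriver 180 mm long, lying along its x; origin under its middle.
- spanner: Bystander: steel spanner 160 mm long, lying along its x; origin under its middle.
- disc: Bystander: copper blank, disc 64 mm across, 8 mm thick; origin at the centre of its underside.
- veeblock: Bystander: dark steel grooved block 70 x 50 x 44 mm; origin at the centre of its underside.
- loupe: Bystander: black round magnifier 60 mm across, 64 mm high, standing; origin at the centre of its underside.
Mind the look-alikes: they are no part of the job. Leave any red look-alike of the part that bears start_top alone.

How it is judged:
On the way, in this order (a step that is already met when the one before it is completed fails the run):
1. reset button held fully in by the stylus's tip for half a second (value of joint reset above 0.004 m and distance between stylus and reset_top below 0.008 m), for 0.5 s.
2. reset button out again, stylus back upright in its stand, collar down, let go (horizontal distance between stylus and stand_hole0 below 0.008 m and z of stylus in the frame of stand_hole0 below -0.064 m and angle between stylus's own z axis and vertical below 0.12 rad and value of joint reset below 0.001 m and contact force between the fingers and stylus below 0.1 N), for 0.2 s.
3. start button fully down while the stylus stands in its stand (horizontal distance between stylus and stand_hole0 below 0.008 m and z of stylus in the frame of stand_hole0 below -0.064 m and angle between stylus's own z axis and vertical below 0.12 rad and value of joint start above 0.005 m), for 0.05 s.
At the end, for the whole second after the job is handed in: The stylus stands at rest in its stand: tip within 8 mm of the bore's axis and at least 64 mm below the mouth, within 0.12 rad of upright; reset and start buttons sprung back (within 1 mm) (horizontal distance between stylus and stand_hole0 below 0.008 m and z of stylus in the frame of stand_hole0 below -0.064 m and angle between stylus's own z axis and vertical below 0.12 rad and linear speed of stylus below 0.02 m/s and value of joint each of reset, start below 0.001 m); the robot touches nothing.
It fails at once if the button in the square recess or the square-capped button is pressed (over 2 mm) (value of joint any of setup, jog above 0.002 m).
It fails at once if a bystander is moved more than 30 mm (distance of any of can, driver, spanner, disc, veeblock, loupe from where it was at the start of the episode above 0.03 m).
It also fails if it takes over 58 s, if anything falls off the work surface, if the arm or the gripper's body presses on something with over 40 N, if the wrist force passes 120 N, or if a joint passes its speed limit or range.

## Working session

There is one attempt and no reset: what is moved stays moved. The work goes in short steps, Python scripts to look and compute and a shell command to move; the robot and the scene stay as the last step left them, time stands still between calls to the robot, and variables do not carry over. Pictures are saved under pics/ and viewed, at most 10 in all, crops included, and the job is handed in when it is done.

```bash
mkdir -p pics
cat > h.py <<'E'
import numpy as np, cv2, pickle, sys
from plant import manip
from scipy.spatial.transform import Rotation as R
def rot(q): return R.from_quat([q[1],q[2],q[3],q[0]]).as_matrix()
def grab(n):
    s=manip.state(); f=manip.grab_frame(n); f=dict(f)
    if n=="wrist":
        T=np.array(f["tool_from_camera"]); A=rot(s["tool_rot"])
        f["rotation"]=A@T[:3,:3]; f["eye"]=A@T[:3,3]+np.array(s["tool_pos"])
    f["rotation"]=np.array(f["rotation"])
    if f["rotation"].shape!=(3,3): f["rotation"]=rot(f["rotation"])
    f["eye"]=np.array(f["eye"]); return f
def save(f,name):
    cv2.imwrite(f"pics/{name}.png",np.ascontiguousarray(f["img"][:,:,::-1])); pickle.dump(f,open(f"{name}.pkl","wb"))
def load(n): return pickle.load(open(n+".pkl","rb"))
def atz(f,u,v,z):
    d=f["rotation"]@np.array([(u-f["cx"])/f["fx"],(v-f["cy"])/f["fy"],1]); return f["eye"]+d*(z-f["eye"][2])/d[2]
def proj(f,p):
    c=f["rotation"].T@(np.array(p)-f["eye"]); return np.array([f["fx"]*c[0]/c[2]+f["cx"],f["fy"]*c[1]/c[2]+f["cy"]])
def crop(n,u0,v0,u1,v1,k,out):
    f=load(n); c=f["img"][v0:v1,u0:u1,::-1]; cv2.imwrite(f"pics/{out}.png",cv2.resize(c,None,fx=k,fy=k,interpolation=cv2.INTER_CUBIC))
E
python3 - <<'E'
from h import *
for n in ("top","side"):
    f=grab(n); save(f,n); print(n,f["eye"],f["fx"],f["rotation"].round(3).tolist())
print(manip.state())
E
```

```text
top [ 0.41332635 -0.01515711  1.23257463] 441.2811805657566 [[0.026, -0.997, 0.077], [-0.999, -0.028, -0.023], [0.025, -0.076, -0.997]]
side [-0.08299878  0.6529065   0.72781232] 416.96275660635695 [[-0.76, -0.398, 0.514], [-0.65, 0.439, -0.621], [0.021, -0.806, -0.592]]
{'time': 0.1, 'joint_pos': array([-1.24097265e+00,  5.33025360e-02,  1.61415830e+00, -8.83302069e-07,
        1.47600391e+00, -1.18964087e-01]), 'joint_vel': array([ 0.00159318, -0.00069524, -0.00306677,  0.00113297,  0.0010488 ,
       -0.00043249]), 'joint_efforts': array([ 7.38900126e-04, -3.94902062e+01, -3.71363211e+01, -1.04935145e-04,
        3.94169343e-03,  5.70657036e-06]), 'tool_pos': array([ 0.27100702, -0.56256012,  0.23017775]), 'tool_rot': array([-9.30804032e-04,  9.74928720e-01,  2.22515426e-01, -9.89417902e-05]), 'contact_force': array([-0.92139912,  1.12213284, -0.38183276]), 'ft_torque': array([0.03126903, 0.01947576, 0.01815067]), 'grasp_force': 0.0, 'gripper_width': 1.0036897682959363}
```

View pics/top.png

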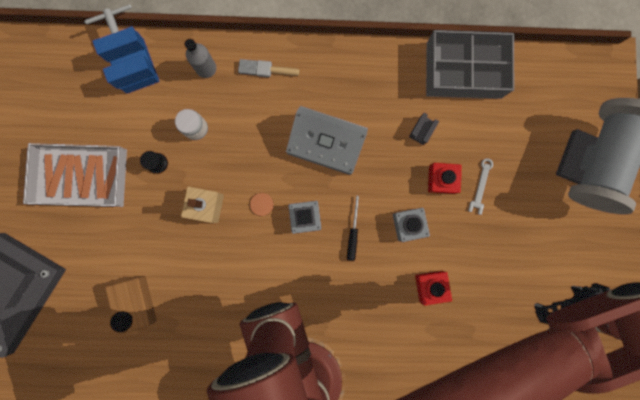

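View pics/side.png

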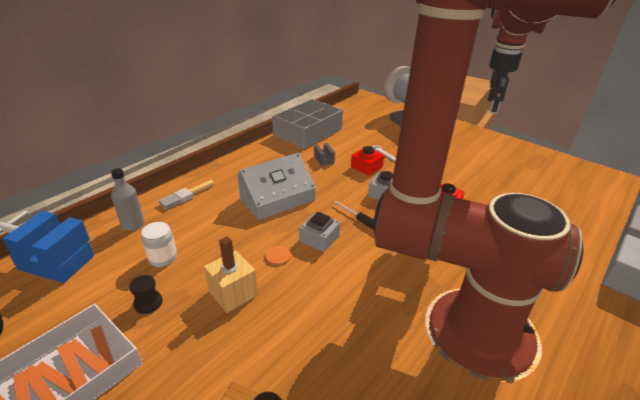

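Top view: the stylus stands in the light-wood block at (200,205) and the console is at (327,141). Start-button candidates are the grey box with a round cap (412,224), the grey box with a square cap (304,217, jog), and red look-alikes at (445,178) and (434,288). I choose (412,224). The wooden block at (130,300) has no stylus in it. Next is a close crop to check.

Run:
```python
from h import *
crop("top",170,95,450,250,1,"x")
f=load("top")["img"][:,:,::-1]
def c(u0,v0,u1,v1,W,H): return cv2.resize(f[v0:v1,u0:u1],(W,H),interpolation=cv2.INTER_CUBIC)
a=c(280,100,380,180,500,400); b=c(175,180,235,230,300,250)
d=c(284,194,324,239,160,180);e=c(390,200,434,245,176,180)
im=np.zeros((590,800,3),np.uint8); im[:400,:500]=a; im[:250,500:]=b; im[400:580,:160]=d; im[400:580,170:346]=e
cv2.imwrite("pics/c1.png",im)
```

```text
(no output)
```

View pics/c1.png

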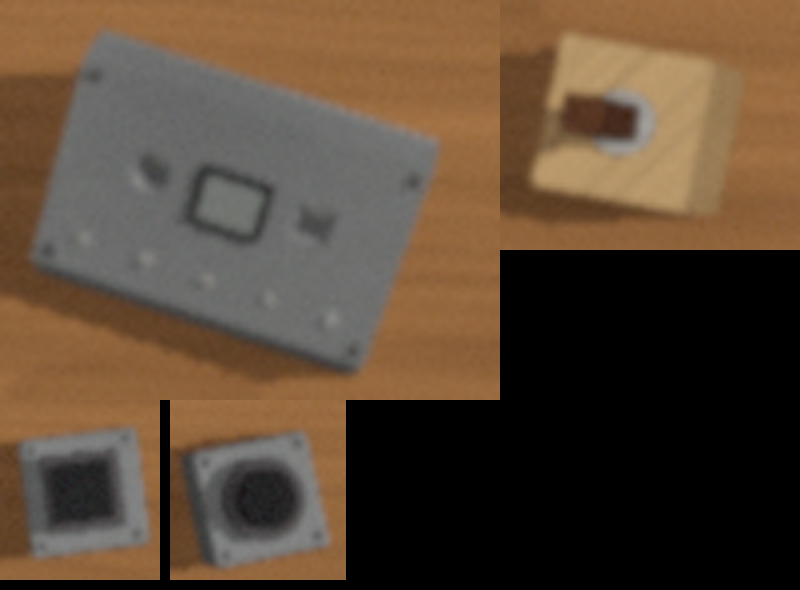

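The crop confirms it: the round cap is at (412,224) and the square one at (304,217). On the console the round recess is at (310,134) and the square one at (343,145). The stand's top centre is at about (200,204.6).

Run:
```python
from h import *
f=load("top")
P=lambda x,y,z,o=(280,100),k=5:atz(f,o[0]+x/k,o[1]+y/k,z)
c=[P(100,32,.115),P(437,142,.115),P(362,370,.045),P(32,262,.045)]
for q in c: print(q.round(4))
print("dims",[np.linalg.norm(c[i]-c[(i+1)%4]).round(4) for i in range(4)],"ctr",np.mean(c,0).round(4))
y=c[0]-c[1]+c[3]-c[2]; print("y axis yaw",np.degrees(np.arctan2(y[1],y[0]))-90)
print("round",P(151,172,.086).round(4),"sq",P(316,224,.086).round(4))
O=(175,180)
s=[P(x-500,yy,.08,O) for x,yy in((563,33),(717,62),(692,214),(532,187))]
print("stand",np.mean(s,0).round(4),[np.linalg.norm(s[i]-s[(i+1)%4]).round(4) for i in range(4)],"collar",P(125,122,.083,O).round(4))
print("start",P(262-170,495-400,.074,(390,200),4).round(4),"jog",P(80,492-400,.072,(284,194),4).round(4))
for n,u,v in (("disc",261,204),("drv",353,228)): print(n,atz(f,u,v,.01).round(3))
e=s[1]-s[0]; print("stand yaw",np.degrees(np.arctan2(e[1],e[0])))
h=[P(x-500,yy,.15+.016,O) for x,yy in ((568,94),(604,97))];print(h)
s=manip.state();print(rot(s["tool_rot"]).round(3))
g=manip.grab_frame("wrist");print(np.array(g["tool_from_camera"]).round(3),g["fx"])
```

```text
[0.7247 0.0252 0.115 ]
[ 0.6727 -0.15    0.115 ]
[ 0.5621 -0.1199  0.045 ]
[0.6159 0.0607 0.045 ]
dims [np.float64(0.1827), np.float64(0.1343), np.float64(0.1885), np.float64(0.1342)] ctr [ 0.6439 -0.046   0.08  ]
y axis yaw -16.536196609838257
round [ 0.6586 -0.0028  0.086 ] sq [ 0.6336 -0.0904  0.086 ]
stand [0.4657 0.2773 0.08  ] [np.float64(0.0814), np.float64(0.0799), np.float64(0.0838), np.float64(0.0813)] collar [0.4665 0.2772 0.083 ]
start [ 0.4314 -0.28    0.074 ] jog [0.4414 0.0073 0.072 ]
disc [0.476 0.128 0.01 ]
drv [ 0.416 -0.128  0.01 ]
stand yaw -99.1006861254296
[array([0.47537701, 0.28393211, 0.166     ]), array([0.47441335, 0.26667506, 0.166     ])]
[[ 0.901  0.434 -0.001]
 [ 0.434 -0.901  0.002]
 [ 0.    -0.002 -1.   ]]
[[ 0.001 -0.966 -0.257  0.066]
 [ 1.     0.001 -0.001 -0.001]
 [ 0.001 -0.257  0.966 -0.143]
 [ 0.     0.     0.     1.   ]] 289.60475015961305
```

```bash
python3 -m pendant '[[1,[0.83,-0.53,-0.12],0],[1,[0.83,-0.53,-0.12],0],[1,[0.83,-0.53,-0.12],0]]' >/dev/null
python3 -m pendant '[[1,[0.83,-0.53,-0.12],0],[1,[0.83,-0.53,-0.12],0],[1,[0.83,-0.53,-0.12],0]]' >/dev/null
python3 -m pendant '[[1,[0.83,-0.53,-0.12],0],[1,[0.83,-0.53,-0.12],0],[1,[0.83,-0.53,-0.12],0]]' >/dev/null
python3 -m pendant '[[1,[0.83,-0.53,-0.12],0],[1,[0.83,-0.53,-0.12],0],[1,[0.83,-0.53,-0.12],0]]' >/dev/null
python3 -m pendant '[[1,[0.83,-0.53,-0.12],0],[1,[0.83,-0.53,-0.12],0],[1,[0.83,-0.53,-0.12],0],[1,[0.83,-0.53,-0.12],0],[1,[0.83,-0.53,-0.12],0]]'
python3 - <<'E'
from h import *
f=grab("wrist"); save(f,"w1")
for n,p in dict(reset=[.6586,-.0028,.086],setup=[.6336,-.0904,.086],jog=[.4414,.0073,.072]).items(): print(n,proj(f,p))
E
```

```text
time: 1.85
tool_pos: [0.5817, -0.0607, 0.3028]
tool_rot: [0.0, 0.975, 0.223, -0.001]
contact_force: [-0.1, -0.5, 0.1]
gripper_width: 0.999
grasp_force: 0.0
reset [299.69583316  96.66779538]
setup [355.72303202 148.86437501]
jog [227.61550518 242.7926924 ]
```

View pics/w1.png

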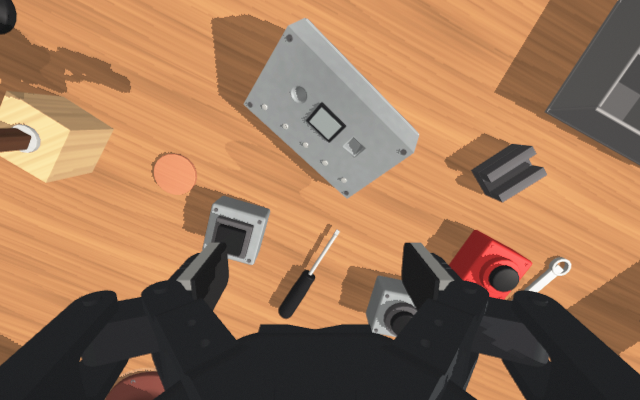

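The wrist view matches the predictions: the round recess is at (300,95) and the square one at (354,147). I'll enlarge it to refine, and move on to the stand.

```bash
python3 -m pendant '[[1,[0.1,-0.98,0],0],[1,[0.1,-0.98,0],0],[1,[0.1,-0.98,0],0]]' >/dev/null
python3 -m pendant '[[1,[0.1,-0.98,0.0],0],[1,[0.1,-0.98,0],0],[1,[0.1,-0.98,0],0]]' >/dev/null
python3 -m pendant '[[1,[-0.0,-0.95,0],0],[1,[-0.0,-0.95,0],0],[1,[-0.0,-0.95,0],0],[1,[-0.0,-0.95,0],0],[1,[-0.0,-0.95,0],0]]'
python3 - <<'E'
from h import *
f=grab("wrist"); save(f,"w2")
q=proj(f,[.466,.277,.083]);print(q)
u,v=q.astype(int)
a=load("w1")["img"][10:200,235:425,::-1]
b=f["img"][:,:,::-1][max(0,v-75):max(0,v-75)+150,max(0,u-75):max(0,u-75)+150]
print(max(0,u-75),max(0,v-75),b.shape)
im=np.zeros((400,800,3),np.uint8); im[:380,:380]=cv2.resize(a,(380,380),interpolation=cv2.INTER_CUBIC)
b=cv2.resize(b,None,fx=400/150,fy=400/150,interpolation=cv2.INTER_CUBIC); im[:b.shape[0],390:390+b.shape[1]]=b[:400,:410]
cv2.imwrite("pics/c2.png",im)
E
```

```text
time: 3.0
tool_pos: [0.4525, 0.2632, 0.3031]
tool_rot: [0.0, 0.975, 0.222, 0.0]
contact_force: [0.4, -0.1, -0.5]
gripper_width: 1.001
grasp_force: 0.0
[310.19589376 161.42489571]
235 86 (150, 150, 3)
```

View pics/c2.png

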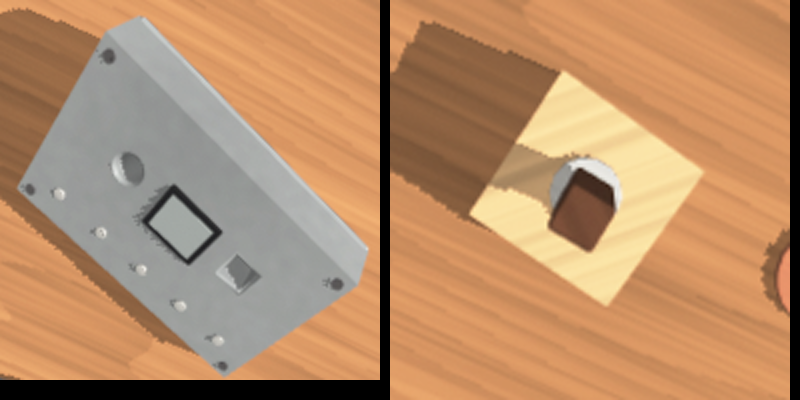

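Run:
```python
from h import *
f=load("w1"); g=load("w2")
r=atz(f,235+128/2,10+169.5/2,.086); q=atz(f,235+239/2,10+273/2,.086); print("reset",r.round(4),"setup",q.round(4),np.linalg.norm(r-q), "yaw",np.degrees(np.arctan2(*(r-q)[1::-1]))-90)
K=400/150
s=[atz(g,235+(x-390)/K,86+y/K,.08) for x,y in ((561,71),(703,174),(607,305),(470,213))]
print("stand",np.mean(s,0).round(4),[np.linalg.norm(s[i]-s[i-1]).round(4) for i in range(4)])
crop("w2",285,140,335,190,12,"c3")
```

```text
reset [ 0.6602 -0.0012  0.086 ] setup [ 0.6355 -0.0877  0.086 ] 0.0899963587898121 yaw -15.922307769478053
stand [0.468  0.2807 0.08  ] [np.float64(0.0784), np.float64(0.0807), np.float64(0.078), np.float64(0.0795)]
```

View pics/c3.png

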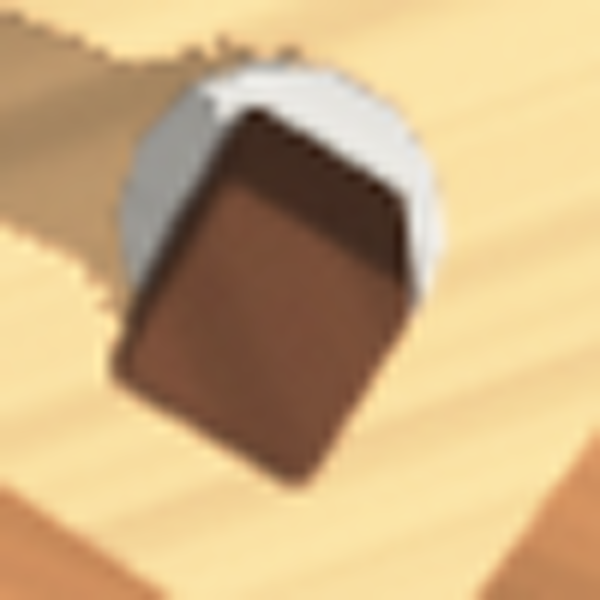

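Run:
```python
from h import *
g=load("w2")
c=[atz(g,285+x/12,140+y/12,.16) for x,y in((232,178),(415,295),(300,490),(112,370))]
print(np.mean(c,0).round(4),[np.linalg.norm(c[i]-c[i-1]).round(4) for i in range(4)])
for i in range(4):
    e=c[i]-c[i-1]; print(np.degrees(np.arctan2(e[1],e[0])).round(1))
co=atz(g,285+282/12,140+222/12,.086);print("collar",co.round(4))
A=rot(manip.state()["tool_rot"]); p=np.array(manip.state()["tool_pos"]); print(p,np.degrees(np.arctan2(A[1,0],A[0,0])), manip.state()["joint_pos"].round(2))
print("move tool units",A.T@(np.array([.469,.281,.125])-p)/.12)
```

```text
[0.4685 0.2803 0.16  ] [np.float64(0.0188), np.float64(0.0178), np.float64(0.019), np.float64(0.0186)]
-6.8
-96.9
175.4
82.6
collar [0.4687 0.2806 0.086 ]
[0.4526767  0.26295556 0.30313412] 25.58919362899335 [ 0.38 -0.22  1.76 -0.    1.61  1.51]
move tool units [ 0.1879943  -0.0779611   1.48434828]
```

```bash
python3 -m pendant '[[1,[0.182,-0.075,0.6],0.178],[1,[0.182,-0.075,0.6],0.178],[1,[0.182,-0.075,0.6],0.178],[1,[0.182,-0.075,0.6],0.178],[1,[0.182,-0.075,0.6],0.178],[1,[0.182,-0.075,0.6],0.178]]'
python3 -m pendant '[[1,[0,0,0.4],0],[1,[0,0,0.7],0],[1,[0,0,0.98],0],[1,[0,0,0.98],0],[1,[0,0,0.98],0]]'
python3 -m pendant '[[0.15,[0,0,0],0],[0.15,[0,0,0],0],[0.15,[0,0,0],0],[0.15,[0,0,0],0],[0.15,[0,0,0],0],[0.15,[0,0,0],0],[0.15,[0,0,0],0],[0.15,[0,0,0],0]]'
```

```text
time: 3.65
tool_pos: [0.4685, 0.281, 0.2314]
tool_rot: [0.0, 0.998, -0.055, 0.0]
contact_force: [-0.1, -0.5, -1.3]
gripper_width: 0.999
grasp_force: 0.0
time: 4.15
tool_pos: [0.468, 0.2818, 0.1142]
tool_rot: [0.0, 0.998, -0.055, -0.0]
contact_force: [0.6, 0.9, 0.8]
gripper_width: 1.003
grasp_force: 0.0
time: 4.95
tool_pos: [0.468, 0.2822, 0.1143]
tool_rot: [-0.0, 0.998, -0.055, 0.0]
contact_force: [-0.2, -0.8, 3.2]
gripper_width: 0.226
grasp_force: 61.1
```

```bash
python3 -m pendant '[[0.15,[0,0,-0.2],0],[0.15,[0,0,-0.5],0],[0.15,[0,0,-0.8],0],[0.15,[0,0,-0.95],0],[0.15,[0,0,-0.95],0]]'
python3 -m pendant '[[0.15,[0.3,0.35,-0.05],0],[0.15,[0.617,0.723,-0.05],0],[0.15,[0.617,0.723,-0.05],0]]' >/dev/null
python3 -m pendant '[[0.15,[0.3,0.35,-0.05],0],[0.15,[0.617,0.723,-0.05],0],[0.15,[0.617,0.723,-0.05],0]]' >/dev/null
python3 -m pendant '[[0.15,[0.3,0.35,-0.04],0.055],[0.15,[0.617,0.723,-0.04],0.055],[0.15,[0.617,0.723,-0.04],0.055],[0.15,[0.617,0.723,-0.04],0.055],[0.15,[0.617,0.723,-0.04],0.055]]'
python3 - <<'E'
from h import *
f=grab("wrist"); save(f,"w3")
p=np.array(manip.state()["tool_pos"]); A=rot(manip.state()["tool_rot"])
print("mouth",proj(f,[.6602,-.0012,.086]),"tip",proj(f,p+A@[0,0,.104]),"collar",proj(f,p+A@[0,0,.031]))
E
```

```text
time: 5.45
tool_pos: [0.4692, 0.2829, 0.2308]
tool_rot: [-0.001, 0.998, -0.055, 0.003]
contact_force: [0.1, -0.6, -2.4]
gripper_width: 0.224
grasp_force: 60.5
time: 6.55
tool_pos: [0.6588, 0.0002, 0.2428]
tool_rot: [-0.0, 0.99, -0.141, -0.002]
contact_force: [-0.7, 1.0, -1.8]
gripper_width: 0.224
grasp_force: 60.5
mouth [316.9063625  183.49738956] tip [315.68632651 198.44138725] collar [315.89402794 227.79454725]
```

View pics/w3.png

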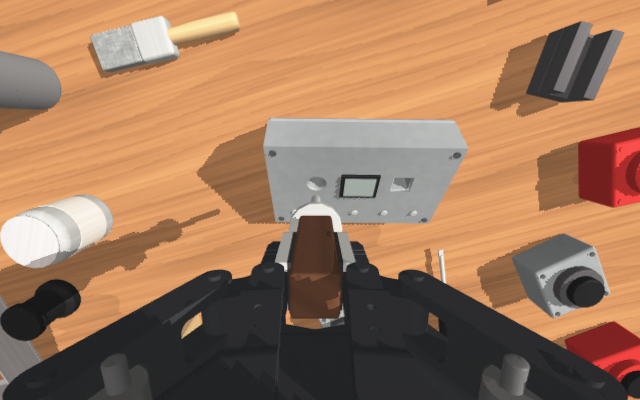

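```bash
python3 -m pendant '[[0.15,[0.021,0.008,0.15],0],[0.15,[0.021,0.008,0.3],0],[0.15,[0.021,0.008,0.32],0],[0.15,[0.021,0.008,0.32],0]]'
python3 -m pendant '[[0.15,[0,0,0.06],0],[0.15,[0,0,0.12],0],[0.15,[0,0,0.176],0],[0.15,[0,0,0.176],0],[0.15,[0,0,0.176],0]]'
python3 - <<'E'
from h import *
f=grab("wrist"); save(f,"w4"); crop("w4",220,100,420,250,4,"c4")
E
```

```text
time: 7.0
tool_pos: [0.6607, -0.0021, 0.2035]
tool_rot: [0.0, 0.99, -0.141, -0.002]
contact_force: [-1.2, -0.4, -1.4]
gripper_width: 0.23
grasp_force: 60.6
time: 7.5
tool_pos: [0.6619, -0.0027, 0.1847]
tool_rot: [0.0, 0.99, -0.141, -0.0]
contact_force: [-0.0, 0.1, -2.0]
gripper_width: 0.228
grasp_force: 60.6
```

View pics/c4.png

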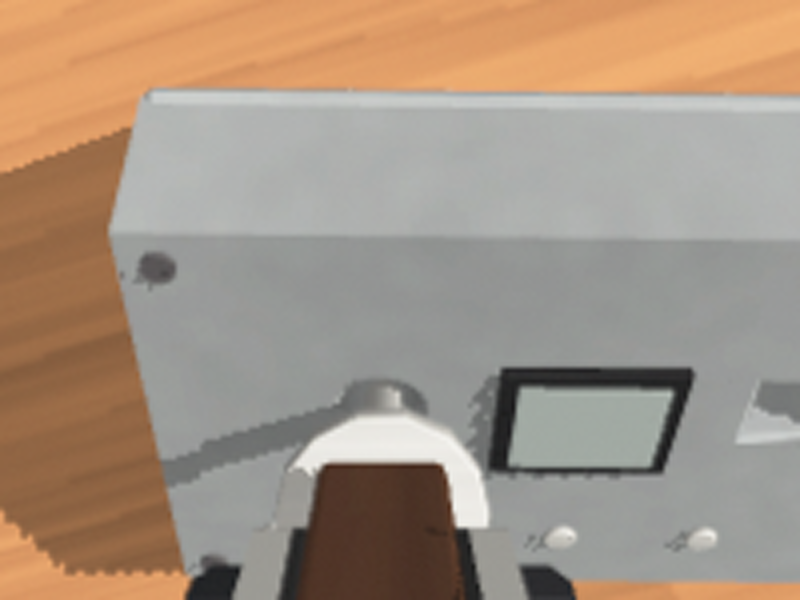

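The pin is inside the round recess (pin at about (390,400) in the crop, mouth centre about 385) and there is no contact force. Next I tilt it by swinging the grip down-slope in an arc about the tip.

```bash
python3 -m pendant '[[0.15,[-0.077,-0.008,0.008],0],[0.15,[-0.152,-0.008,0.022],0],[0.15,[-0.152,-0.008,0.022],0],[0.15,[-0.152,-0.008,0.022],0]]'
python3 - <<'E'
from h import *
f=grab("wrist"); save(f,"w5"); crop("w5",220,100,420,250,4,"c5")
E
```

```text
time: 7.95
tool_pos: [0.6442, 0.0036, 0.1822]
tool_rot: [-0.0, 0.99, -0.141, -0.0]
contact_force: [-0.6, 0.6, -1.0]
gripper_width: 0.222
grasp_force: 60.6
```

View pics/c5.png

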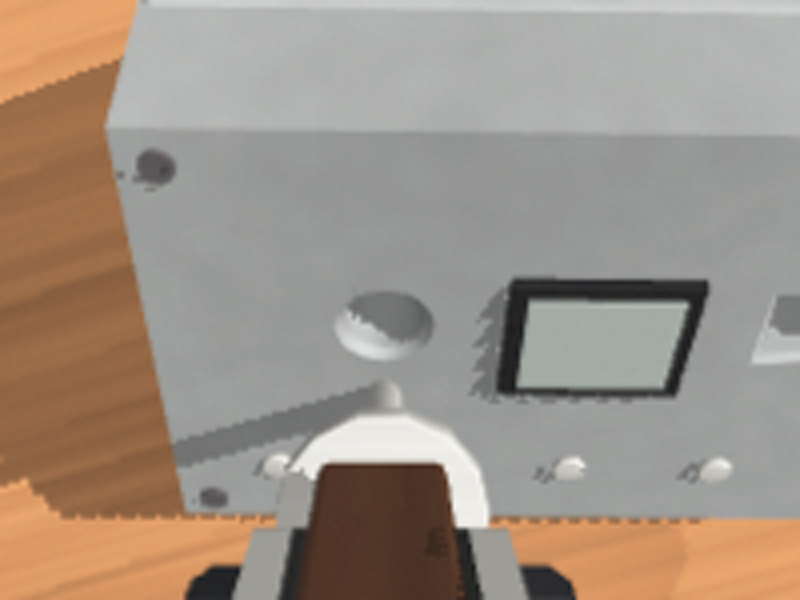

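It slipped over the lower rim: the pin now stands at (387,395), below the mouth at (383,325), not tilted and with no harm done. It was too shallow, so I go back up and in about 4 mm deeper before tilting.

```bash
python3 -m pendant '[[0.15,[0,0,-0.2],0],[0.15,[0.154,0,-0.2],0],[0.15,[0.154,0,-0.2],0],[0.15,[0.154,0,-0.2],0],[0.15,[0.154,0,-0.2],0],[0.15,[0.154,0,-0.2],0]]'
python3 - <<'E'
from h import *
for i in range(1):
    s=manip.state(); d=np.array(s["tool_pos"])-[.6602,-.0012,.086]; a=np.radians(-16.1); print("X,Y,Z mm",1e3*(d[0]*np.cos(a)+d[1]*np.sin(a)),1e3*(-d[0]*np.sin(a)+d[1]*np.cos(a)),1e3*d[2])
E
```

```text
time: 8.6
tool_pos: [0.6617, -0.0016, 0.2055]
tool_rot: [0.0, 0.99, -0.141, -0.001]
contact_force: [0.4, 0.1, -1.4]
gripper_width: 0.226
grasp_force: 60.6
X,Y,Z mm 1.5944325715983232 0.009570745589068761 119.51010869639217
```

```bash
python3 -m pendant '[[0.15,[0,0,0.08],0],[0.15,[0,0,0.15],0],[0.15,[0,0,0.18],0],[0.15,[0,0,0.205],0],[0.15,[0,0,0.205],0],[0.15,[0,0,0.205],0]]'
```

```text
time: 9.2
tool_pos: [0.6626, -0.0018, 0.1819]
tool_rot: [-0.0, 0.99, -0.141, 0.0]
contact_force: [0.2, -0.7, -1.4]
gripper_width: 0.223
grasp_force: 60.6
```

```bash
python3 -m pendant '[[0.15,[-0.02,0,0.014],0],[0.15,[-0.089,0,0.018],0],[0.15,[-0.162,0,0.033],0],[0.15,[-0.162,0,0.033],0]]'
python3 - <<'E'
from h import *
f=grab("wrist"); save(f,"w6"); crop("w6",220,100,420,250,4,"c6")
E
```

```text
time: 9.6
tool_pos: [0.6441, 0.0035, 0.1797]
tool_rot: [0.0, 0.99, -0.141, 0.002]
contact_force: [1.9, -0.8, 4.1]
gripper_width: 0.225
grasp_force: 61.3
```

View pics/c6.png

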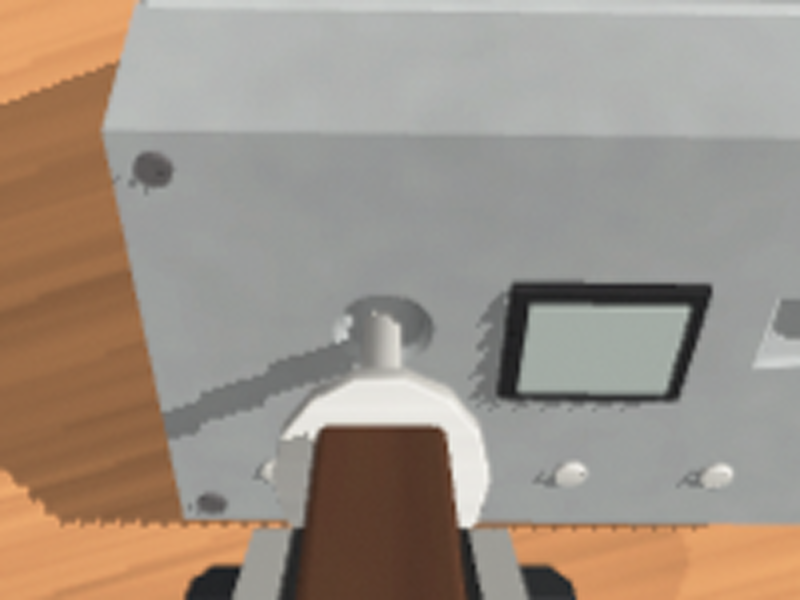

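The pin tip is in the recess at (380,325) and the stylus is tilting in the grip under about 4 N. I continue the arc.

```bash
python3 -m pendant '[[0.15,[-0.072,0,0.03],0],[0.15,[-0.143,0,0.062],0],[0.15,[-0.213,0,0.1],0],[0.15,[-0.213,0,0.1],0]]'
python3 -m pendant '[[0.15,[-0.067,0,0.039],0],[0.15,[-0.139,0,0.09],0],[0.15,[-0.206,0,0.146],0],[0.15,[-0.206,0,0.146],0],[0.15,[-0.206,0,0.146],0]]'
python3 - <<'E'
from h import *
s=manip.state(); d=np.array(s["tool_pos"])-[.6602,-.0012,.086]; a=np.radians(-16.1); print("X,Y,Z mm",1e3*(d[0]*np.cos(a)+d[1]*np.sin(a)),1e3*(-d[0]*np.sin(a)+d[1]*np.cos(a)),1e3*d[2])
f=grab("wrist"); save(f,"w7");g=grab("side");save(g,"s2"); u,v=proj(g,[.6602,-.0012,.12]).astype(int);print(u,v)
im=np.zeros((600,800,3),np.uint8)
im[:300,:400]=cv2.resize(f["img"][100:250,220:420,::-1],(400,300)); im[:600,400:]=cv2.resize(g["img"][v-75:v+75,u-50:u+50,::-1],(400,600),interpolation=cv2.INTER_CUBIC)
cv2.imwrite("pics/c7.png",im)
E
```

```text
time: 10.05
tool_pos: [0.6185, 0.0111, 0.1653]
tool_rot: [-0.0, 0.99, -0.141, -0.0]
contact_force: [3.4, -1.4, 0.9]
gripper_width: 0.225
grasp_force: 60.4
time: 10.55
tool_pos: [0.5938, 0.0182, 0.1464]
tool_rot: [-0.0, 0.99, -0.141, -0.002]
contact_force: [1.3, 0.5, 0.0]
gripper_width: 0.223
grasp_force: 59.6
X,Y,Z mm -69.2045313819923 0.2572712249506136 60.43574691454734
261 169
```

View pics/c7.png

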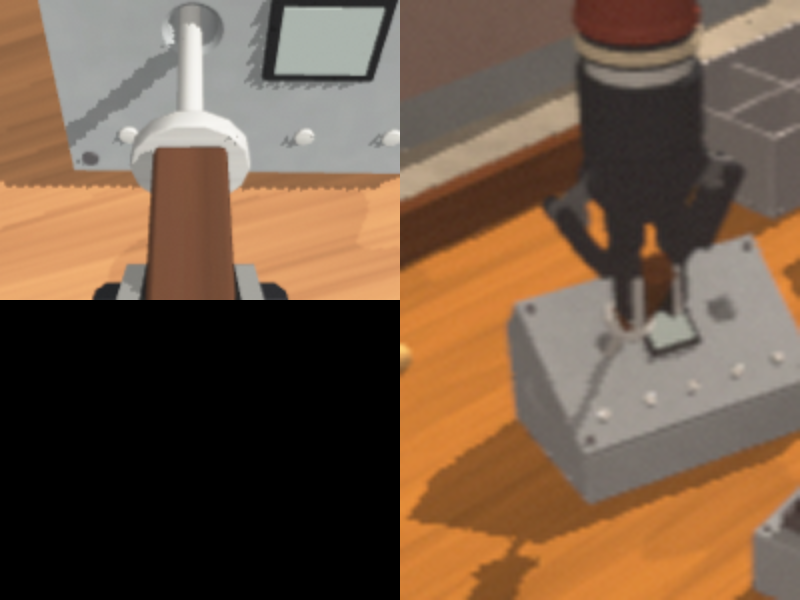

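The stylus is now tilted to about the recess axis with its tip in the round recess (pin at (190,30) in the wrist crop). I've now viewed 11 pictures, one over the limit of 10, so I will view no more and rely on numbers from here. Next: push in along the bore.

```bash
python3 -m pendant '[[0.15,[0.035,-0.002,0.009],0],[0.15,[0.07,-0.002,0.017],0],[0.15,[0.105,-0.002,0.025],0],[0.15,[0.137,-0.002,0.033],0],[0.15,[0.137,-0.002,0.033],0],[0.15,[0.137,-0.002,0.033],0]]'
cat >> h.py <<'E'
def xyz():
    s=manip.state(); d=np.array(s["tool_pos"])-[.6602,-.0012,.086]; a=np.radians(-16.1); print("X,Y,Z mm",(1e3*np.array([d[0]*np.cos(a)+d[1]*np.sin(a),-d[0]*np.sin(a)+d[1]*np.cos(a),d[2]])).round(1),"F",np.round(s["contact_force"],1))
E
python3 -c "from h import *;xyz()"
```

```text
time: 11.25
tool_pos: [0.61, 0.0135, 0.1425]
tool_rot: [-0.0, 0.99, -0.141, -0.002]
contact_force: [-2.1, 2.0, -4.6]
gripper_width: 0.224
grasp_force: 59.2
X,Y,Z mm [-52.3   0.2  56.5] F [-2.1  2.  -4.6]
```

```bash
python3 -m pendant '[[0.15,[0.009,0,0.012],0],[0.15,[0.018,0,0.025],0],[0.15,[0.026,0,0.037],0],[0.15,[0.026,0,0.037],0]]'
python3 -c "from h import *;xyz()"
```

```text
time: 11.65
tool_pos: [0.6129, 0.0128, 0.1397]
tool_rot: [-0.0, 0.99, -0.141, -0.002]
contact_force: [-8.3, 0.8, 0.8]
gripper_width: 0.228
grasp_force: 59.9
X,Y,Z mm [-49.3   0.3  53.7] F [-8.3  0.8  0.8]
```

```bash
python3 -m pendant '[[0.15,[0.004,0,0.017],0],[0.15,[0.009,0,0.035],0],[0.15,[0.009,0,0.035],0]]'
python3 -c "from h import *;xyz()"
```

```text
time: 11.95
tool_pos: [0.6134, 0.0129, 0.1393]
tool_rot: [-0.0, 0.99, -0.141, -0.003]
contact_force: [-20.4, 2.3, 16.4]
gripper_width: 0.227
grasp_force: 62.0
X,Y,Z mm [-48.9   0.5  53.3] F [-20.4   2.3  16.4]
```

Bottomed: about 26 N along the bore and tip depth about 35.8 mm, which matches the button fully in. Holding 1 s.

```bash
python3 -m pendant '[[0.15,[0,0,0],0],[0.15,[0,0,0],0],[0.15,[0,0,0],0],[0.15,[0,0,0],0],[0.15,[0,0,0],0],[0.15,[0,0,0],0],[0.15,[0,0,0],0],[0.15,[0,0,0],0],[0.15,[0,0,0],0],[0.15,[0,0,0],0]]'
python3 -c "from h import *;xyz()"
```

```text
time: 12.95
tool_pos: [0.6134, 0.0129, 0.1393]
tool_rot: [-0.0, 0.99, -0.141, -0.003]
contact_force: [-19.8, 4.8, 16.0]
gripper_width: 0.226
grasp_force: 62.0
X,Y,Z mm [-48.9   0.5  53.3] F [-19.8   4.8  16. ]
```

```bash
python3 -m pendant '[[0.15,[-0.03,0,-0.06],0],[0.15,[-0.06,0,-0.105],0],[0.15,[-0.09,0,-0.148],0],[0.15,[-0.115,0,-0.19],0],[0.15,[-0.115,0,-0.19],0],[0.15,[-0.115,0,-0.19],0]]'
python3 -c "from h import *;xyz()"
```

```text
time: 13.55
tool_pos: [0.6023, 0.016, 0.1592]
tool_rot: [-0.0, 0.99, -0.141, 0.0]
contact_force: [-4.2, 0.6, -2.3]
gripper_width: 0.222
grasp_force: 59.5
X,Y,Z mm [-60.4   0.5  73.2] F [-4.2  0.6 -2.3]
```

```bash
python3 -m pendant '[[0.15,[0.079,0.004,-0.062],0],[0.15,[0.13,0.004,-0.092],0],[0.15,[0.184,0.004,-0.117],0],[0.15,[0.24,0.004,-0.138],0],[0.15,[0.296,0.004,-0.157],0],[0.15,[0.296,0.004,-0.157],0]]'
python3 -m pendant '[[0.15,[0.058,0,-0.013],0],[0.15,[0.116,0,-0.025],0],[0.15,[0.175,0,-0.031],0],[0.15,[0.236,0,-0.035],0],[0.15,[0.236,0,-0.035],0],[0.15,[0.236,0,-0.035],0]]'
python3 - <<'E'
from h import *;xyz()
f=grab("wrist"); save(f,"w8")
s=manip.state();p=np.array(s["tool_pos"]);A=rot(s["tool_rot"])
# collar (bright white round) outline: compare with images of the vertical stylus (w3,w4) 
def coll(f):
    im=f["img"].astype(int); m=((im.min(2)>175)&(im.max(2)-im.min(2)<25)).astype(np.uint8); m[:150]=0; m[:, :270]=0; m[:,360:]=0
    ys,xs=np.nonzero(m); return len(xs),xs.min(),xs.max(),ys.min(),xs.mean().round(1),ys.mean().round(1)
for n in ("w3","w4","w5","w6","w8"): print(n,coll(load(n)))
E
```

```text
time: 14.15
tool_pos: [0.6375, 0.0051, 0.1781]
tool_rot: [0.0, 0.99, -0.141, 0.001]
contact_force: [-2.8, 0.3, -0.8]
gripper_width: 0.227
grasp_force: 60.3
time: 14.75
tool_pos: [0.6642, -0.0026, 0.1821]
tool_rot: [0.0, 0.99, -0.141, 0.001]
contact_force: [-2.5, 0.3, -0.4]
gripper_width: 0.225
grasp_force: 60.8
X,Y,Z mm [ 4.2 -0.2 96.1] F [-2.5  0.3 -0.4]
w3 (700, np.int64(280), np.int64(357), np.int64(181), np.float64(319.3), np.float64(217.1))
w4 (778, np.int64(270), np.int64(359), np.int64(150), np.float64(310.9), np.float64(200.7))
w5 (720, np.int64(280), np.int64(359), np.int64(178), np.float64(316.6), np.float64(211.6))
w6 (766, np.int64(280), np.int64(359), np.int64(179), np.float64(319.5), np.float64(207.1))
w8 (814, np.int64(270), np.int64(359), np.int64(150), np.float64(308.6), np.float64(200.7))
```

Run:
```python
from h import *
t=load("w4")["img"][200:232,288:345]
for n in ("w4","w5","w6","w8"):
    r=cv2.matchTemplate(load(n)["img"][160:260,270:365],t,cv2.TM_CCOEFF_NORMED); _,m,_,l=cv2.minMaxLoc(r); print(n,round(m,3),l[0]-18,l[1]-40)
```

```text
w4 1.0 0 0
w5 0.956 0 0
w6 0.951 0 -10
w8 0.973 0 1
```

```bash
python3 -m pendant '[[0.15,[0,0,-0.2],0],[0.15,[0,0,-0.45],0],[0.15,[0,0,-0.55],0],[0.15,[0,0,-0.55],0]]' | head -2
python3 -m pendant '[[0.15,[-0.35,-0.29,0],0],[0.15,[-0.742,-0.607,0],0],[0.15,[-0.742,-0.607,0],0]]' >/dev/null
python3 -m pendant '[[0.15,[-0.35,-0.29,0],0],[0.15,[-0.742,-0.607,0],0],[0.15,[-0.742,-0.607,0],0]]' >/dev/null
python3 -m pendant '[[0.15,[-0.35,-0.29,0],0],[0.15,[-0.6,-0.5,0],0],[0.15,[-0.742,-0.607,0],0],[0.15,[-0.742,-0.607,0],0],[0.15,[-0.742,-0.607,0],0],[0.15,[-0.742,-0.607,0],0]]'
python3 - <<'E'
from h import *
f=grab("wrist"); save(f,"w9")
t=load("w4")["img"][200:232,288:345]
r=cv2.matchTemplate(f["img"][160:260,270:365],t,cv2.TM_CCOEFF_NORMED); _,m,_,l=cv2.minMaxLoc(r); print(round(m,3),l[0]-18,l[1]-40)
s=manip.state(); A=rot(s["tool_rot"]); print("to go units",A.T@(np.array([.468,.2815,.2])-s["tool_pos"])/.12)
E
```

```text
time: 15.2
tool_pos: [0.6654, -0.0027, 0.2514]
time: 16.4
tool_pos: [0.4687, 0.2811, 0.247]
tool_rot: [0.0, 0.99, -0.142, 0.0]
contact_force: [0.6, 0.3, -2.1]
gripper_width: 0.223
grasp_force: 60.7
0.788 0 0
to go units [-0.00732882 -0.00205723  0.39231362]
```

```bash
python3 -m pendant '[[0.15,[0,0,0.25],0],[0.15,[0,0,0.45],0],[0.15,[0,0,0.55],0],[0.15,[0,0,0.65],0],[0.15,[0,0,0.65],0]]'
python3 -m pendant '[[0.15,[0,0,0.15],0],[0.15,[0,0,0.3],0],[0.15,[0,0,0.41],0],[0.15,[0,0,0.435],0],[0.15,[0,0,0.435],0],[0.15,[0,0,0.435],0]]'
```

```text
time: 16.95
tool_pos: [0.4675, 0.2814, 0.1679]
tool_rot: [0.001, 0.99, -0.142, -0.001]
contact_force: [0.0, 0.7, -2.0]
gripper_width: 0.229
grasp_force: 60.8
time: 17.55
tool_pos: [0.4687, 0.2825, 0.1185]
tool_rot: [-0.001, 0.99, -0.141, 0.001]
contact_force: [-0.4, -0.4, -0.2]
gripper_width: 0.228
grasp_force: 60.8
```

```bash
python3 -m pendant '[[0.15,[0,0,0.02],0],[0.15,[0,0,0.03],0],[0.15,[0,0,0.03],0]]'
```

```text
time: 17.85
tool_pos: [0.4681, 0.2822, 0.1139]
tool_rot: [-0.0, 0.99, -0.141, 0.0]
contact_force: [0.3, -1.0, -1.0]
gripper_width: 0.229
grasp_force: 60.9
```

```bash
python3 -m pendant '[[0.25,[0,0,0],0],[0.3,[0,0,0],0],[0.4,[0,0,0],0],[1,[0,0,0],0],[1,[0,0,0],0],[1,[0,0,0],0],[1,[0,0,0],0],[1,[0,0,0],0]]'
python3 -m pendant '[[1,[0,0,-0.3],0],[1,[0,0,-0.7],0],[1,[0,0,-1],0],[1,[0,0,-1],0]]' >/dev/null
python3 -m pendant '[[1,[0,0,-0.5],0],[1,[0,0,-0.55],0],[1,[0,0,-0.55],0]]'
python3 - <<'E'
from h import *
f=grab("wrist"); save(f,"w10"); t=grab("top"); save(t,"top2")
# compare stylus area in the two top views, and handle-top position
a=load("top")["img"][185:225,180:225];r=cv2.matchTemplate(t["img"][175:235,170:235],a,cv2.TM_CCOEFF_NORMED);_,m,_,l=cv2.minMaxLoc(r);print(m,l)
for n in ("w2","w10"):
    g=load(n)
    im=cv2.cvtColor(g["img"],cv2.COLOR_RGB2HSV).astype(int)
    q=proj(g,[.4685,.2805,.16]).astype(int); sub=g["img"][q[1]-25:q[1]+25,q[0]-30:q[0]+30].astype(int)
    msk=(sub.max(2)<135)&(sub[:,:,0]>sub[:,:,2]+20)&(sub[:,:,0]>85); n2,lab,st,ce=cv2.connectedComponentsWithStats(msk.astype(np.uint8)); i=1+np.argmax(st[1:,4]); c=ce[i]+q-[30,25]
    print(n,st[i],atz(g,*c,.16).round(4))
E
```

```text
time: 18.65
tool_pos: [0.4679, 0.2821, 0.1137]
tool_rot: [0.0, 0.99, -0.141, -0.0]
contact_force: [-0.4, -1.0, 0.5]
gripper_width: 1.0
grasp_force: 0.0
time: 19.35
tool_pos: [0.4694, 0.2828, 0.3035]
tool_rot: [-0.002, 0.99, -0.141, 0.003]
contact_force: [0.4, 0.7, -0.5]
gripper_width: 1.005
grasp_force: 0.0
0.8533150553703308 (10, 10)
w2 [ 19  13  24  25 346] [0.4688 0.2813 0.16  ]
w10 [ 18  14  19  22 343] [0.469  0.2832 0.16  ]
```

```bash
python3 -m pendant '[[0,[0.2,0.914,0],0],[0,[0.2,0.914,0],0],[0,[0.2,0.914,0],0]]' >/dev/null
python3 -m pendant '[[0,[0.2,0.914,0],0],[0,[0.2,0.914,0],0],[0,[0.2,0.914,0],0]]' >/dev/null
python3 -m pendant '[[0,[0.2,0.914,0],0],[0,[0.2,0.914,0],0],[0,[0.2,0.914,0],0]]' >/dev/null
python3 -m pendant '[[0,[0.2,0.914,0],0],[0,[0.2,0.914,0],0],[0,[0.2,0.914,0],0]]' >/dev/null
python3 -m pendant '[[0,[0.2,0.914,0],0],[0,[0.2,0.914,0],0],[0,[0.2,0.914,0],0],[0,[0.2,0.914,0],0],[0,[0.2,0.914,0],0]]'
python3 - <<'E'
from h import *
f=grab("wrist"); save(f,"w11"); q=proj(f,[.433,-.2775,.074]); print(q)
g=cv2.cvtColor(f["img"],cv2.COLOR_RGB2GRAY); x0,y0=int(q[0])-45,int(q[1])-45
sub=cv2.resize(g[y0:y0+90,x0:x0+90],None,fx=4,fy=4,interpolation=cv2.INTER_CUBIC)
c=cv2.HoughCircles(sub,cv2.HOUGH_GRADIENT,1,20,param1=80,param2=25,minRadius=40,maxRadius=110)
for u,v,r in (c[0][:6] if c is not None else []): print(u/4+x0,v/4+y0,r/4,atz(f,u/4+x0,v/4+y0,.074).round(4), (r/4*.37/f["fx"]).round(4))
sm=g[y0:y0+90:5,x0:x0+90:4]; print("\n".join("".join(" .:-=+*#%@"[min(9,v//20)] for v in row) for row in sm))
E
```

```text
time: 21.15
tool_pos: [0.4303, -0.2764, 0.2989]
tool_rot: [-0.001, 0.99, -0.141, -0.001]
contact_force: [0.5, 0.6, 0.8]
gripper_width: -0.006
grasp_force: 0.0
[316.34014273 171.87237003]
321.125 171.375 15.225 [ 0.4319 -0.2836  0.074 ] 0.0195
315.375 171.875 20.95 [ 0.4333 -0.2763  0.074 ] 0.0268
317.125 167.125 25.65 [ 0.4386 -0.2802  0.074 ] 0.0328
318.875 176.375 27.35 [ 0.4265 -0.279   0.074 ] 0.0349
326.125 173.625 25.7 [ 0.4273 -0.2889  0.074 ] 0.0328
324.125 167.375 16.95 [ 0.4358 -0.2887  0.074 ] 0.0217
%%%@%%@%%%%%%%%%%%%%%%%
%@@%%%%%%%%%%#+@%%%%#%%
%%%%%%%%%%+++%@+@%%%%%%
%%%%%%##++*@@@@@@%%%%%%
%%%%%*+=#@@@@@@@@@%%%%#
%%%++=%@@@*=+++%@@@%%%%
#+++%@@@*+++:-++*@@%%%%
++++*@@*+=.::::-+#@@%%%
++++#@**-.::::::-+@@@%%
+++++@**-::::::::+@@@%%
++=+=+**-:::::::-+@@%@#
=++++++*=-::::::+@@@#%%
=+++++++*+----++@@@%%%%
++++++++@#*#%%@@@#%%%%%
%++++++++@@@@@%%%%%%%%%
%*++++++*++@%%%#%%%%%%%
%%+++#%%%%#%%%%%%%%%%%%
##%%%%%%%%%%%%%%%%%%%%%
```

```bash
python3 -m pendant '[[0,[0.026,0.024,0.3],0],[0,[0.026,0.024,0.6],0],[0,[0.026,0.024,0.95],0],[0,[0.026,0.024,0.95],0]]' >/dev/null
python3 -m pendant '[[0,[0,0,0.3],0],[0,[0,0,0.6],0],[0,[0,0,0.75],0],[0,[0,0,0.82],0],[0,[0,0,0.82],0]]'
python3 -m pendant '[[0,[0,0,0.03],0],[0,[0,0,0.06],0],[0,[0,0,0.09],0],[0,[0,0,0.11],0],[0,[0,0,0.11],0]]'
```

```text
time: 22.1
tool_pos: [0.4327, -0.2811, 0.0881]
tool_rot: [-0.0, 0.99, -0.141, 0.0]
contact_force: [-0.1, -0.7, 0.4]
gripper_width: 0.002
grasp_force: 0.0
time: 22.6
tool_pos: [0.4319, -0.2815, 0.0738]
tool_rot: [-0.0, 0.99, -0.141, -0.0]
contact_force: [0.2, 0.3, -0.2]
gripper_width: -0.003
grasp_force: 0.0
```

```bash
python3 -m pendant '[[0,[0,0,0.02],0],[0,[0,0,0.04],0],[0,[0,0,0.062],0],[0,[0,0,0.062],0],[0,[0,0,0.062],0]]'
```

```text
time: 23.1
tool_pos: [0.4323, -0.2818, 0.0671]
tool_rot: [0.0, 0.99, -0.141, 0.0]
contact_force: [-0.9, 0.4, 4.6]
gripper_width: -0.003
grasp_force: 2.1
```

```bash
python3 -m pendant '[[0,[0,0,0.01],0],[0,[0,0,0.02],0],[0,[0,0,0.02],0],[0,[0,0,0.02],0]]'
```

```text
time: 23.5
tool_pos: [0.4324, -0.2819, 0.0659]
tool_rot: [0.0, 0.99, -0.141, -0.0]
contact_force: [-3.5, 3.0, 12.3]
gripper_width: 0.001
grasp_force: 6.1
```

```bash
python3 -m pendant '[[0,[0,0,0.01],0],[0,[0,0,0.01],0],[0,[0,0,0.01],0]]'
python3 -m pendant '[[0,[0,0,-0.3],0],[0,[0,0,-0.7],0],[0,[0,0,-1],0],[0,[0,0,-1],0],[0,[0,0,-1],0],[0,[0,0,-1],0]]'
python3 - <<'E'
from h import *
t=grab("top"); save(t,"top3")
a=load("top")["img"][185:225,180:225]
for n in ("top2","top3"):
    r=cv2.matchTemplate(load(n)["img"][175:235,170:235],a,cv2.TM_CCOEFF_NORMED);_,m,_,l=cv2.minMaxLoc(r);print(n,m,l)
# moved-object check: changes between first and last top view around bystanders
for n,(u,v) in dict(can=(190,124),loupe=(154,161),disc=(261,204),driver=(353,228),vee=(424,128),spanner=(482,186),jog=(304,217)).items():
    d=cv2.absdiff(load("top")["img"],t["img"])[v-20:v+20,u-20:u+20].mean(); print(n,round(d,1))
E
```

```text
time: 23.8
tool_pos: [0.4325, -0.2819, 0.0658]
tool_rot: [0.0, 0.99, -0.141, -0.0]
contact_force: [-6.0, 5.5, 19.6]
gripper_width: -0.001
grasp_force: 9.2
time: 24.4
tool_pos: [0.4312, -0.2808, 0.1808]
tool_rot: [-0.001, 0.99, -0.141, -0.001]
contact_force: [-0.4, -0.5, -0.8]
gripper_width: -0.003
grasp_force: 0.0
top2 0.8533150553703308 (10, 10)
top3 0.9517467021942139 (9, 10)
can 5.1
loupe 4.4
disc 5.5
driver 5.4
vee 4.3
spanner 7.6
jog 12.4
```

```bash
python3 -c "
from plant import manip
print(manip.job_done())"
```

```text
the job is handed in; nothing more can be done
None
```

I handed the job in and got no verdict back; by force and position readings, the reset button was held fully in for about 1 s with the stylus tip, the stylus is back in its stand and released, and the start button was pressed fully down and released (I viewed 11 pictures, one over the limit of 10).

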